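# Turn a curing soap bar over with an offset spatula

## Robot

A 6-joint arm with a two-finger parallel gripper is mounted at the origin on a cart in front of the work surface, level with it; the furniture and walls round the work are solid. World frame = base frame: x ahead of the robot, y to its left, z up, the work surface at z = 0. Lengths are in mm, angles in rad, forces in N, time in s.
With the tool pointing down it reaches from about 400 to 925 mm from the base axis. Payload 12.5 kg.
Tool frame: the origin (TCP) lies midway between the tips of the shut fingers; the grasp point (between the pads) lies 19 mm behind it; z points along the fingers, y is the line along which they close (so a half turn about z gives the same grasp; the last joint's range is limited). The gripper opens to 95 mm and grips with 3 to 60 N. Pads are 20 mm wide; open, the fingers measure 119 mm over their backs; the gripper's body (75 mm by 180 mm) begins 59 mm behind the grasp point.
Start: joints at [1.119, 0.491, 1.559, -0, 1.092, -0.106], TCP at [211.828, 588.027, 214.661] pointing down, gripper open.
Joint ranges: [-3.1, 3.1], [-0.84, 2.19], [0.05, 2.79], [-1.13, 4.28], [0.06, 2.93], [-2.69, 2.69]. Speed limits (rad/s): [2.22, 2.22, 2.79, 3.14, 3.14, 3.14].

## Interface

Orientations are given as [roll, pitch, yaw] about the fixed x, y, z axes, in that order (R = Rz(yaw) Ry(pitch) Rx(roll)).
In Python, from cell import state, viewer, env, models gives the robot as it stands. The module is installed in compiled form; this text tells all that it offers.
- The arm moves only by the tool arm_command, never from a script. Its argument "rows" is a list of rows, each a list of 2 entries, a list of its own where there are three numbers: the shift along the tool's x, y, z normalised to -1 to 1, where 1 is 0.25 m, then the turn about the tool's z normalised to -1 to 1, where 1 is pi rad. A call has exactly 5 rows; each row shifts and turns the commanded pose from where the row before left it, along the tool's axes as they then stand; what a row does not reach is not made up. A row lasts 1/10 s, in which the tool goes at most 50 mm and 8.59 degrees, less where a joint would pass 70% of its speed; a pose out of reach is approached as far as the arm can. A call with a number of a shift or a turn outside -1 to 1 is refused whole. A call with a gripper value outside its range is refused whole. "claw" is the opening, from 0 (shut) to 1 (fully open), set as the call begins (left out, the last holds). The fingers move at their own pace and stop on an object; the grip force is fixed at half the most. Time passes only in rows, so rows that do not move let the fingers close, or fill a call up. It gives the time, the measured TCP pose, the force, the opening and the grip force at its end, in the units of the state.
- state(): the state, without advancing time (a new reading comes with each control period).
- viewer.read_camera(name): name is "scene" or "top" or "wrist"; returns (picture, depth): 420x560x3 uint8, red, green, blue; 420x560 float32, mm along the optical axis (not along the pixel's ray), 0 where there is no reading.
- viewer.get_calibration(name): a dict with "camera_matrix" (3x3 intrinsics, pixels), "world_to_cam" (4x4, takes a point from world to camera coordinates). Camera axes: x right, y up, looking along -z (the intrinsics and any distortion apply to the point x, -y, -z); pixel columns grow to the right and rows downward; lengths in mm; the calibration is good to about 2 mm. A picture is of the moment at which its call begins: read the wrist's pose just before it. get_calibration takes no time and is no camera call; for the wrist camera it gives the pose at the moment of the call.
- env.job_done(): hands the job in; it is judged then, once.
Trained networks look in the newest picture that a camera, given by its name, has taken for a name from the list of things; names that differ only in an ending like _2 or _b are one class to them, and where a whole thing is asked for, a point or a joint stands for the part that bears it (a point fixed in the world has none). Each returns a list of dicts, best first, with "confidence" (0 to 1); they miss things now and then, are a little off and sometimes report something else, mostly with a low value. They report only what shows in the picture. A call takes as long as a camera call. They do not tell look-alikes from the thing itself.
- models.search_frame(camera, label): "position" ([x, y, z] in mm, in world coordinates, good to about 4 mm: the middle of the surface that is visible of it).
- models.mark_of(camera, label): "position" ([x, y, z] in mm, in world coordinates, good to about 4 mm: a listed point, or the origin of a listed thing).
The state is a dict: "t": time; "joints": joint angles; "qvel": joint speeds; "tau": joint torques, N m; "eef_pos": TCP position; "tcp_rot": TCP orientation; "ft_force": force on the tool from outside, world axes, zero at the start; "moment": the same for the moment, N m; "opening": opening from 0.0 (shut) to 1.0 (fully open); "grip_force": force on a finger pad.
Only numpy, scipy, OpenCV 4.12 (cv2) and the standard library are available. Lean on these libraries where they do the work, as an engineer would, in place of code of your own. Each camera call takes 0.05 s, during which the arm holds its last target. There are 200 camera calls.

## Task

Take the spatula from its rest, slide its blade along the wooden curing board and under the stamped soap bar, and with a quick turn of the wrist flip the bar over so that its plain, damp face dries: it must end lying flat on the board, stamped face down. The soap marks easily: touch it only with the spatula, press only lightly with the blade on soap and board, keep the bar low over the board, and leave the bar that is already turned, and everything else on the table, where they are. When done, lay the spatula back in its rest.

Things in the scene. Friction and masses are not known exactly. Their poses are not given: they have to be found in the camera images.
- board: Curing board of pale wooden slats, fixed on screw feet: 150 mm deep (its x, away from the robot) by 280 mm wide (its y, left). Origin at its centre, 30 mm below the deck. A stop fence 12 mm high runs along the far edge, inner face at x = +63 mm; the other edges are open. The deck's left part is empty.
- soap: Rigid pale green soap bar to turn, about 85 g, 80 (its x, away from the robot) by 70 (y) by 14 mm thick, all edges bevelled (3 mm high, 5 mm inwards). Lies mid-board, round flower stamp up, nearly square to the board, far side 2 to 15 mm short of the fence. Origin at the centre of the plain face (down at the start); z points to the stamped face.
- soap_center (a point): Centre of that soap bar, 7 mm from either face.
- soap_done: Second, loose bar of the same size, already turned (plain darker face up), on the right end of the board, about 15 to 35 mm from the first bar. Origin under its centre. Must stay where it is.
- spatula: Offset spatula, 0.2 kg. Octagonal wooden handle along its x (to the blade), x = -85 to +50 mm, 22 mm across flats (level, upright, 45 degrees). Origin on the handle's axis where to grip; z up. Below a bent neck (x = 50 to 68 mm) the springy steel blade, x = 64 to 150 mm, y +-25 mm, 2 mm thick (0.7 mm at the tip), about parallel to the handle, underside near z = -52 mm: see blade_base.
- rest: Rest for the spatula, fixed on the table: blue painted base 130 x 66 x 8 mm with two V-notched posts, 8 mm thick, at x = +38 and -62 mm, tips 72 mm high. Origin on the table. The spatula lies in the notches with its origin 70 mm straight above the rest's origin, axes along the rest's; the blade hangs free beyond the front, about 18 mm above the table.
- can: White jug-like can, 59 x 111 x 196 mm, behind the board; bystander, origin under it.
- cup: Steel cup, 65 mm wide, 66 mm high, behind the board to the right; bystander, origin under it.
- dropper: Small white dropper bottle with a black top, 21 mm wide, 66 mm high, behind the board; bystander, origin under it.
- orange_bottle: Brown bottle with an orange cap, 68 mm wide, 118 mm high, behind the board to the left; bystander, origin under it.
- scissors: Scissors with red handles, 202 x 88 x 11 mm, lying on the table close in front of the robot; bystander.
- marker: Blue-capped white marker, 140 mm long, 16 mm thick, lying on the table close in front of the robot; bystander.
- dough_scraper: Beige scraper, 56 x 115 x 9 mm, lying at the back left of the table; bystander.
- deck (a point): Centre of the deck, the surface the soap lies on, 30 mm above the board's origin. The screw feet are adjusted: from run to run it is 27 to 33 mm above the table.
- blade_base (a point): Middle of the blade's rear end, on its underside: 64 mm ahead of and 52 mm below the spatula's origin. Here the blade has been bent by use, up or down by up to 8 degrees, so its tip, 86 mm further on, may stand up to 12 mm higher or lower than here; it must be found by touch. It also flexes up and down like a spring, about 5 N per mm at the tip.
Not all that is in view belongs to the job. Leave any red look-alike of the soap alone.

How it is judged (in metres and radians):
On the way, in this order (a step that is already met when the one before it is completed fails the run):
1. the blade is under the bar and lifts one side of it, tilting it by more than 20 degrees (angle between soap's own z axis and vertical above 0.35 rad and contact force between spatula and soap above 0.2 N), for 0.05 s.
2. the bar is turned over, stamped face down (angle between soap's own z axis and vertical above 2.9 rad), for 0.2 s.
At the end, for the whole second after the job is handed in: The soap lies flat on the deck, stamped face down (5 degrees, height within 3 mm), its centre within 40 mm before, 28 mm behind and 110 mm beside the board's middle. The spatula lies in both notches, blade down (9 degrees), within 18 mm along, 6 mm across, 5 mm in height. Both at rest (angle between soap's own z axis and vertical above 3.05 rad and z of soap_center in the frame of board between 0.034 and 0.04 m and x of soap_center in the frame of board between -0.04 and 0.028 m and y of soap_center in the frame of board between -0.11 and 0.11 m and linear speed of each of soap, spatula below 0.02 m/s and x of spatula in the frame of rest between -0.018 and 0.018 m and y of spatula in the frame of rest between -0.006 and 0.006 m and z of spatula in the frame of rest between 0.065 and 0.075 m and angle between spatula's own z axis and vertical below 0.15 rad); the robot touches nothing.
It fails at once if the soap bar is touched with the gripper or arm (contact force between any of the fingers, the arm and soap above 0.5 N).
It fails at once if the spatula presses on the board or on the soap bar with more than 10 N (contact force between spatula and board above 10 N or contact force between spatula and soap above 10 N).
It fails at once if the soap bar is tossed or carried more than 90 mm above the deck (z of soap_center in the frame of board above 0.12 m).
It fails at once if the bar that is already turned is shifted by more than 12 mm (distance of soap_done from where it was at the start of the episode above 0.012 m).
It fails at once if a bystander is moved by more than 20 mm (distance of any of can, cup, dropper, orange_bottle, scissors, marker, dough_scraper from where it was at the start of the episode above 0.02 m).
It also fails if it takes over 67 s, if anything falls off the work surface, if the arm or the gripper's body presses on something with over 40 N, if the wrist force passes 120 N, or if a joint passes its speed limit or range.

## Working session

There is one attempt and no reset: what is moved stays moved. The work goes in short steps, Python scripts to look and compute and a tool call to move; the robot and the scene stay as the last step left them, time stands still between calls to the robot, and variables do not carry over. Pictures are saved under pics/ and viewed, at most 10 in all, crops included, and the job is handed in when it is done.

Besides the shell and the picture viewer there is one more tool, called as name([rows], argument=value, ...), one row to a line, values as JSON. arm_command: Moves the arm, as the interface text tells. Scaled input: -1 to 1 covers 0.25 m each way for a shift and pi rad each way for a turn. Its arguments: {"type":"object","properties":{"rows":{"type":"array","items":{"type":"array"}},"claw":{"type":"number"}},"required":["rows"]}

```bash
mkdir -p pics; cat > h.py <<'E'
import numpy as np, cv2
from cell import state, viewer, env, models
def snap(cam,fn=None):
    p,d=viewer.read_camera(cam); c=viewer.get_calibration(cam)
    if fn: cv2.imwrite('pics/'+fn,p[:,:,::-1])
    return p,d,np.array(c['camera_matrix']),np.array(c['world_to_cam'])
def cloud(d,K,T):
    v,u=np.mgrid[:d.shape[0],:d.shape[1]]
    P=np.stack([(u-K[0,2])/K[0,0]*d,-(v-K[1,2])/K[1,1]*d,-d,np.ones_like(d)],-1)
    W=P@np.linalg.inv(T).T
    W[d<=0]=np.nan
    return W[...,:3]
E
python3 - <<'E'
from h import *
print(state())
out=[]
for cam in ['scene','top']:
    p,d,K,T=snap(cam); out.append(p)
    np.savez(f'{cam}.npz',p=p,d=d,K=K,T=T)
    print(cam,K[0,0],np.linalg.inv(T)[:3].round(2).tolist())
    for l in ['soap','soap_done','spatula','rest','board','deck','blade_base','soap_center']:
        print(l,[(np.round(r['position'],0).tolist(),round(r['confidence'],2)) for r in models.mark_of(cam,l)[:3]])
cv2.imwrite('pics/a.png',cv2.resize(np.hstack(out)[:,:,::-1],(800,300)))
cv2.imwrite('pics/top.png',out[1][:,:,::-1]);cv2.imwrite('pics/scene.png',out[0][:,:,::-1])
E
```

```text
{'t': 0.0, 'joints': array([ 1.11942467e+00,  4.91575890e-01,  1.55946473e+00,  6.14050782e-06,
        1.09172097e+00, -1.05604144e-01]), 'qvel': array([-0.00072468,  0.00058347, -0.00050847,  0.00081007,  0.00099412,
        0.00104242]), 'tau': array([ 2.57686923e-03, -6.12643862e+01, -2.58169127e+01,  6.94139418e-02,
        4.82141634e-02, -1.14405079e-04]), 'eef_pos': array([211.69127303, 587.78464175, 214.04635106]), 'tcp_rot': array([-3.14043081e+00, -1.28629962e-04,  2.79582223e+00]), 'ft_force': array([ 0.00930361,  0.65415458, -0.28482858]), 'moment': array([ 0.01630368,  0.04585431, -0.00999264]), 'grip_force': 0.0, 'opening': 1.001407816474021}
scene 406.5054760281523 [[0.77, 0.4, -0.49, 113.83], [-0.63, 0.51, -0.59, -460.71], [0.01, 0.76, 0.65, 710.76]]
soap [([664.0, 118.0, 31.0], 0.75), ([581.0, -107.0, 2.0], 0.6)]
soap_done [([656.0, 31.0, 33.0], 0.81)]
spatula [([479.0, 380.0, 70.0], 0.83)]
rest []
board [([645.0, 128.0, -4.0], 0.61)]
deck [([650.0, 127.0, 28.0], 0.76)]
blade_base [([538.0, 378.0, 19.0], 0.56)]
soap_center [([580.0, -108.0, 5.0], 0.74), ([480.0, 383.0, 73.0], 0.73), ([669.0, 121.0, 38.0], 0.6)]
top 497.48601451780024 [[0.03, 1.0, -0.09, 457.1], [-1.0, 0.03, 0.01, 143.96], [0.01, 0.09, 1.0, 1440.06]]
soap [([582.0, -110.0, -0.0], 0.86), ([665.0, 121.0, 32.0], 0.64)]
soap_done [([660.0, 28.0, 32.0], 0.74), ([481.0, 386.0, -3.0], 0.32), ([665.0, 120.0, 32.0], 0.19)]
spatula []
rest [([481.0, 383.0, -2.0], 0.85), ([660.0, 29.0, 29.0], 0.69), ([472.0, 377.0, 70.0], 0.67)]
board [([649.0, 134.0, -1.0], 0.97)]
deck [([647.0, 130.0, 28.0], 0.76), ([785.0, 64.0, 4.0], 0.67), ([802.0, -114.0, -3.0], 0.4)]
blade_base [([540.0, 379.0, 21.0], 0.92)]
soap_center [([664.0, 123.0, 39.0], 0.86), ([576.0, -108.0, 7.0], 0.66)]
```

View pics/top.png

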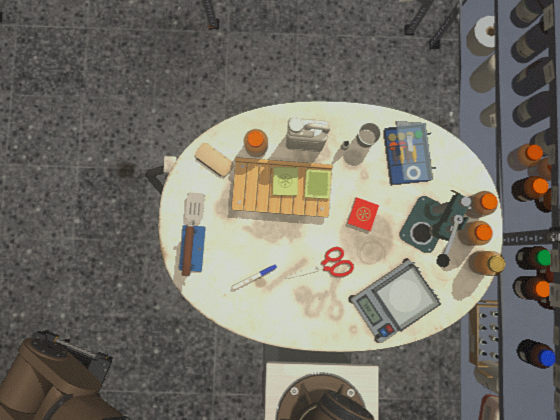

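View pics/scene.png

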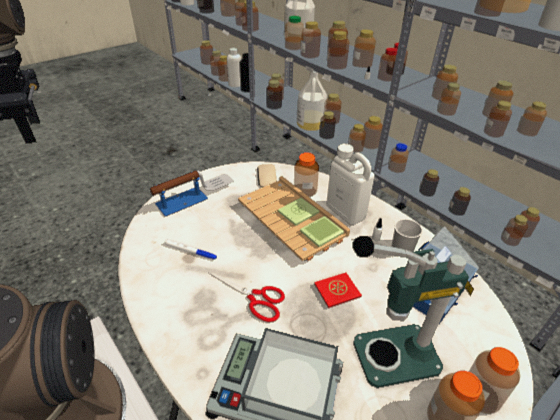

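```bash
python3 - <<'E'
from h import *
z=np.load('top.npz'); p,d,K,T=[z[k] for k in 'pdKT']
W=cloud(d,K,T); hsv=cv2.cvtColor(p,cv2.COLOR_RGB2HSV)
cv2.imwrite('pics/crop.png',cv2.resize(p[150:290,160:340,::-1],(800,622),interpolation=cv2.INTER_CUBIC)[:600])
def rect(name,m):
    n,l,s,c=cv2.connectedComponentsWithStats(m.astype(np.uint8))
    for i in range(1,n):
        if s[i,4]>60:
            P=W[l==i]; P=P[~np.isnan(P[:,0])]
            r=cv2.minAreaRect(P[:,:2].astype(np.float32))
            print(name,s[i],np.round(r[0],1),np.round(r[1],1),round(r[2],1),'z',np.round(np.percentile(P[:,2],[5,50,95]),1))
box=np.zeros(d.shape,bool); box[150:290,160:340]=1
H,S,V=[hsv[...,i].astype(int) for i in range(3)]
for q in [(285,181),(318,183),(250,185),(193,225),(195,210),(188,255),(203,255)]: print(q,hsv[q[1],q[0]],W[q[1],q[0]].round(0))
rect('green',box&(H>28)&(H<48)&(S>50))
rect('blue',box&(H>95)&(H<125)&(S>100))
rect('brd',box&(H>8)&(H<24)&(S>90)&(W[...,2]>15)&(W[...,2]<55))
rect('handle',box&(W[...,2]>65)&(W[...,0]<560))
rect('blade',box&(W[...,2]>8)&(W[...,0]>520)&(W[...,1]>330))
E
```

```text
(285, 181) [ 35 109 164] [662. 121.  42.]
(318, 183) [ 34 108 165] [659.  28.  44.]
(250, 185) [ 18 134 212] [651. 221.  22.]
(193, 225) [ 19  30 145] [532. 383.   2.]
(195, 210) [ 18  33 169] [nan nan nan]
(188, 255) [ 10 130 126] [446. 380.  82.]
(203, 255) [ 38  19 197] [447. 350.   3.]
green [273 167  25  28 660] [663.8 121.4] [78.3 68.3] 0.7 z [38.3 43.2 48.4]
green [305 169  25  30 672] [657.8  29. ] [70.6 80.9] 89.0 z [37.7 43.2 48.4]
blue [191 226  14  45 439] [466.  366.6] [ 30.3 126.2] 87.3 z [ 3.5  8.6 14.8]
blue [260 265  16  10  63] [410.9 162.6] [10.2 47.2] 27.9 z [ 9.1 14.5 19.3]
brd [ 232  158  101   59 3489] [647.  130.3] [278.1 150.3] 87.0 z [24.  29.8 41.8]
handle [179 222  19  54 479] [464.  383.1] [ 42.2 145.3] 87.6 z [68.9 79.  85.5]
blade [195 150  20  21 194] [722.9 357.8] [54.6 59.6] 89.8 z [ 8.2 10.9 15.6]
blade [182 192  23  37 545] [573.8 379.8] [ 54.4 104.9] 83.3 z [14.8 20.9 70.4]
```

View pics/crop.png

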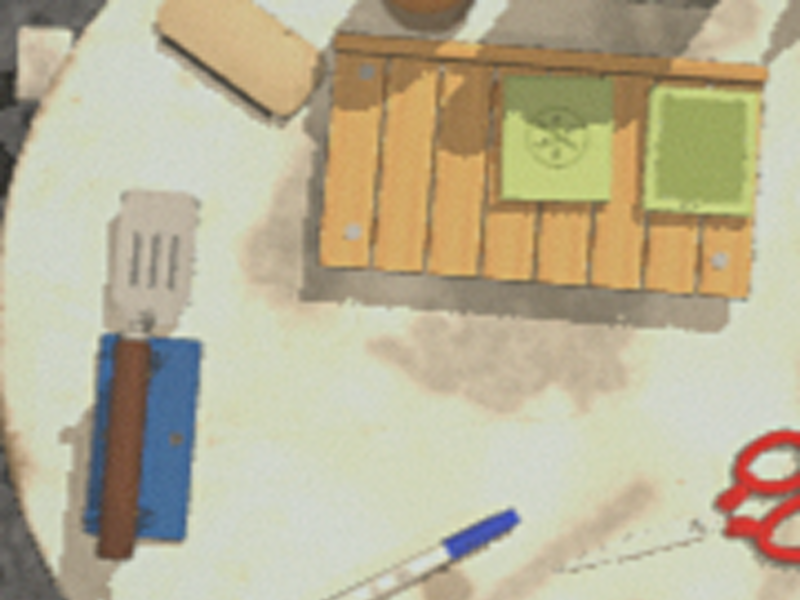

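```bash
python3 - <<'E'
from h import *
for cam in ['top','scene']:
    A=[]
    for k in range(6 if cam=='top' else 6):
        p,d,K,T=snap(cam); W=cloud(d,K,T); A.append(W)
    n=0
    W=np.nanmean(np.where(np.isnan(A),np.nan,A),0)
    # spatula frame
    c,s=np.cos(-.047),np.sin(-.047)
    X=(W[...,0]-480.5)*c+(W[...,1]-382)*s; Y=-(W[...,0]-480.5)*s+(W[...,1]-382)*c; Z=W[...,2]
    for lo in range(64,152,8):
        m=(X>lo)&(X<lo+8)&(abs(Y)<20)&(Z>8)&(Z<45); t=(X>lo)&(X<lo+8)&(abs(Y)>60)&(abs(Y)<75)&(abs(Z)<12)
        print(cam,lo+4,m.sum(),np.nanmedian(Z[m]).round(1) if m.sum() else '',np.nanmedian(Z[t]).round(1))
    m=(X>70)&(X<143)&(abs(Y)<18)&(Z>8)&(Z<45)
    print('Y range tip',np.percentile(Y[(X>80)&(X<145)&(Z>9)&(Z<45)&(abs(Y)<40)],[3,50,97]).round(1))
    a=np.polyfit(X[m],Z[m],1); print('slope deg',np.degrees(np.arctan(a[0])),'z at 64',np.polyval(a,64),'tip',np.polyval(a,150))
E
```

```text
top 68 38 21.1 1.1
top 76 40 20.6 0.9
top 84 38 20.9 0.6
top 92 41 20.8 0.5
top 100 39 20.7 0.3
top 108 37 20.8 1.5
top 116 39 20.5 1.0
top 124 38 20.7 0.4
top 132 39 20.3 0.5
top 140 38 19.6 1.1
top 148 3 18.3 0.8
Y range tip [-21.7   1.2  24.9]
slope deg -0.718476001253496 z at 64 20.95876210378049 tip 19.880285198119978
scene 68 17 19.1 -0.6
scene 76 21 19.2 -0.7
scene 84 24 19.0 -0.9
scene 92 23 18.9 -0.8
scene 100 24 19.0 -0.8
scene 108 23 18.9 -0.8
scene 116 22 18.9 -0.9
scene 124 24 18.7 -1.0
scene 132 21 18.7 -1.0
scene 140 21 17.9 -0.8
scene 148 3 17.6 -0.8
Y range tip [-25.   -1.5  22.8]
slope deg -0.4996024842993756 z at 64 19.262326240078103 tip 18.512412319848792<stdin>:7: RuntimeWarning: Mean of empty slice
```

arm_command([
  [[0, 0, 0], -0.0475],
  [[0, 0, 0], -0.0475],
  [[-0.139, -0.0965, 0], 0],
  [[-0.139, -0.0965, 0], 0],
  [[-0.139, -0.0965, 0], 0],
], claw=0.6)

```text
t: 2.0
eef_pos: [313.3, 510.0, 214.7]
tcp_rot: [3.141, 0.0, 3.095]
ft_force: [0.3, -0.1, 0.5]
opening: 0.64
grip_force: 0.0
```

arm_command([
  [[-0.139, -0.0965, 0.04], 0],
  [[-0.139, -0.0965, 0.04], 0],
  [[-0.139, -0.0965, 0.04], 0],
  [[-0.139, -0.0965, 0.04], 0],
  [[-0.139, -0.0965, 0.04], 0],
])

```text
t: 2.5
eef_pos: [481.7, 380.9, 164.4]
tcp_rot: [3.141, 0.0, 3.094]
ft_force: [0.8, 0.9, 0.6]
opening: 0.601
grip_force: 0.0
```

```bash
python3 - <<'E'
from h import *
p,d,K,T=snap('wrist','w1.png'); s=state()
print(s['eef_pos'],s['tcp_rot'],s['t'],np.linalg.inv(T).round(2).tolist())
W=cloud(d,K,T); m=(W[...,2]>74)&(W[...,2]<90)&(W[...,0]>380)&(W[...,0]<545)&(abs(W[...,1]-382)<40)
r=cv2.minAreaRect(W[m][:,:2].astype(np.float32)); print(m.sum(),r, np.nanpercentile(W[m][:,2],[5,50,95]))
for l in ['spatula','blade_base','rest']: print(l,[(np.round(q['position'],0).tolist(),round(q['confidence'],2)) for q in models.mark_of('wrist',l)[:2]])
E
```

```text
[485.63774011 377.33253143 162.66314441] [-3.14020368e+00  3.20999800e-04  3.09159667e+00] 2.55 [[0.05, -0.97, -0.24, 418.13], [1.0, 0.05, 0.01, 380.53], [-0.0, -0.24, 0.97, 332.51], [0.0, 0.0, 0.0, 1.0]]
3529 ((464.85919189453125, 378.57421875), (21.32384490966797, 140.53285217285156), 87.79972076416016) [74.49546032 78.3168051  80.04176117]
spatula [([477.0, 384.0, 68.0], 0.96)]
blade_base [([539.0, 378.0, 15.0], 0.72)]
rest [([476.0, 380.0, 3.0], 0.81)]
```

View pics/w1.png

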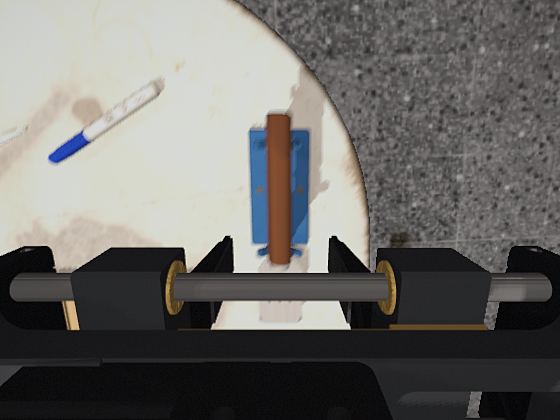

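```bash
python3 - <<'E'
from h import *
p,d,K,T=snap('wrist'); s=state()
print(s['eef_pos'],s['tcp_rot'],s['t'],s['qvel'].round(3))
W=cloud(d,K,T); m=(W[...,2]>74)&(W[...,2]<90)&(W[...,0]>380)&(W[...,0]<545)&(abs(W[...,1]-382)<40)
r=cv2.minAreaRect(W[m][:,:2].astype(np.float32)); print(m.sum(),r, np.nanpercentile(W[m][:,2],[5,50,95]))
hsv=cv2.cvtColor(p,cv2.COLOR_RGB2HSV); b=(hsv[...,0]>95)&(hsv[...,0]<125)&(hsv[...,1]>100)&(W[...,2]<14)&(W[...,1]>330)&(W[...,2]>3)
print(cv2.minAreaRect(W[b][:,:2].astype(np.float32)))
E
```

```text
[480.2241747  382.15199168 164.68495375] [ 3.14146216e+00 -2.04801371e-04  3.09367786e+00] 2.75 [ 0.026 -0.01   0.001 -0.001 -0.001 -0.001]
3908 ((459.94244384765625, 379.7897644042969), (26.937923431396484, 140.2791748046875), 87.80138397216797) [75.418037   80.08068874 82.08284826]
((465.16070556640625, 382.66717529296875), (64.7799072265625, 127.4576416015625), 87.77490997314453)
```

arm_command([
  [[0, -0.004, 0.13], 0],
  [[0, 0, 0.13], 0],
  [[0, 0, 0.12], 0],
  [[0, 0, 0.075], 0],
  [[0, 0, 0], 0],
])

```text
t: 3.25
eef_pos: [478.4, 381.5, 49.0]
tcp_rot: [-3.14, -0.003, 3.096]
ft_force: [0.2, -0.1, -1.2]
opening: 0.607
grip_force: 0.0
```

arm_command([
  [[0, 0, 0], 0],
  [[0, 0, 0], 0],
  [[0, 0, 0], 0],
  [[0, 0, 0], 0],
  [[0, 0, 0], 0],
], claw=0)

```text
t: 3.75
eef_pos: [480.5, 381.2, 51.5]
tcp_rot: [3.141, 0.001, 3.094]
ft_force: [0.3, 0.6, 0.2]
opening: 0.239
grip_force: 0.0
```

```bash
python3 - <<'E'
from h import *
s=state(); [print(k,np.round(s[k],3)) for k in ['t','eef_pos','tcp_rot','ft_force','moment','opening','grip_force','joints']]
E
```

```text
t 3.75
eef_pos [480.503 381.182  51.46 ]
tcp_rot [3.141e+00 1.000e-03 3.094e+00]
ft_force [0.316 0.635 0.168]
moment [0.043 0.008 0.037]
opening 0.239
grip_force 0.0
joints [ 0.563  0.671  1.732  0.     0.737 -0.96 ]
```

arm_command([
  [[0, 0, 0], 0],
  [[0, 0, 0], 0],
  [[0, 0, -0.06], 0],
  [[0, 0, -0.12], 0],
  [[0, 0, -0.06], 0],
])

```text
t: 4.25
eef_pos: [480.7, 381.2, 113.3]
tcp_rot: [3.141, 0.001, 3.094]
ft_force: [0.4, 0.6, -1.9]
opening: 0.23
grip_force: 30.0
```

arm_command([
  [[0.02, -0.1, 0], 0],
  [[0.02, -0.17, 0], 0],
  [[0.02, -0.17, 0], 0],
  [[0.03, -0.13, 0], 0],
  [[0, -0.08, 0], 0],
])

```text
t: 4.75
eef_pos: [448.9, 217.7, 111.6]
tcp_rot: [-3.141, -0.001, 3.093]
ft_force: [-0.2, -0.4, -1.8]
opening: 0.225
grip_force: 30.0
```

```bash
python3 - <<'E'
from h import *
for i in range(4):
    p,d,K,T=snap('wrist')
    s=state(); [print(k,np.round(s[k],3).tolist(),end=' ') for k in ['t','eef_pos','tcp_rot','ft_force','moment','opening','grip_force']];print()
A=[];
for i in range(3):
    p,d,K,T=snap('top'); A.append(cloud(d,K,T))
W=np.mean(A,0); e=s['eef_pos']; a=s['tcp_rot'][2]-np.pi; c,sn=np.cos(a),np.sin(a)
X=(W[...,0]-e[0])*c+(W[...,1]-e[1])*sn; Y=-(W[...,0]-e[0])*sn+(W[...,1]-e[1])*c; Z=W[...,2]
for lo in range(64,156,8):
    m=(X>lo)&(X<lo+8)&(abs(Y)<20)&(Z>55); print(lo+4,m.sum(),np.median(Z[m]).round(1) if m.sum() else '')
p,d,K,T=snap('scene','s2.png')
# fine board geometry
z=cv2.cvtColor(p,cv2.COLOR_RGB2HSV)
E
```

```text
t 4.8 eef_pos [449.177, 216.281, 111.535] tcp_rot [-3.141, -0.001, 3.093] ft_force [1.052, -1.063, -2.648] moment [-0.049, -0.022, 0.007] opening 0.229 grip_force 29.991 
t 4.85 eef_pos [449.893, 217.89, 111.629] tcp_rot [-3.141, -0.0, 3.092] ft_force [-0.4, 0.883, -2.373] moment [0.031, 0.014, -0.025] opening 0.23 grip_force 29.991 
t 4.9 eef_pos [450.382, 219.082, 111.601] tcp_rot [3.141, 0.0, 3.092] ft_force [0.483, 0.78, -2.544] moment [0.076, -0.035, -0.002] opening 0.227 grip_force 29.991 
t 4.95 eef_pos [450.593, 219.851, 111.503] tcp_rot [3.141, 0.001, 3.093] ft_force [0.935, 0.287, -1.374] moment [0.023, 0.015, 0.002] opening 0.23 grip_force 29.991 
68 27 79.8
76 34 80.1
84 40 80.4
92 44 80.0
100 42 80.1
108 45 80.5
116 39 80.3
124 43 80.1
132 43 79.9
140 41 79.2
148 1 63.2
156 0
```

View pics/s2.png

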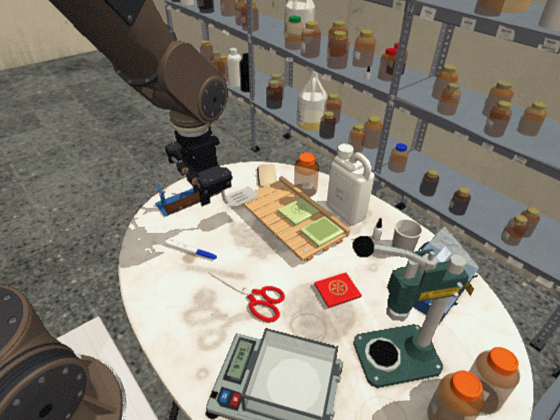

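arm_command([
  [[0, 0, 0.06], 0],
  [[0, 0, 0.06], 0],
  [[0, 0, 0.028], 0],
  [[0, 0, 0], 0],
  [[0, 0, 0], 0],
])

```text
t: 5.65
eef_pos: [450.3, 220.2, 74.1]
tcp_rot: [3.141, 0.0, 3.095]
ft_force: [-1.3, 0.5, -1.3]
opening: 0.227
grip_force: 30.0
```

```bash
cat > f.py <<'E'
from h import *
import sys
F=[];M=[];Z=[]
for i in range(int(sys.argv[1]) if len(sys.argv)>1 else 3):
    viewer.read_camera('wrist'); s=state(); F.append(s['ft_force']);M.append(s['moment']);Z.append(s['eef_pos'])
print('t',round(s['t'],2),'F',np.mean(F,0).round(2),'M',np.mean(M,0).round(3),'pos',np.mean(Z,0).round(2),'rot',s['tcp_rot'].round(4))
E
python3 f.py
```

```text
t 5.8 F [-0.19  0.47 -2.1 ] M [-0.01  0.04 -0.01] pos [450.43 220.07  74.4 ] rot [3.1412e+00 9.0000e-04 3.0944e+00]
```

arm_command([
  [[0, 0, 0.005], 0],
  [[0, 0, 0.005], 0],
  [[0, 0, 0], 0],
  [[0, 0, 0], 0],
  [[0, 0, 0], 0],
])

```text
t: 6.3
eef_pos: [450.2, 219.8, 71.4]
tcp_rot: [3.142, 0.0, 3.094]
ft_force: [-0.5, -0.1, -2.9]
opening: 0.23
grip_force: 30.0
```

```bash
python3 f.py
```

```text
t 6.45 F [-0.03 -0.11 -2.03] M [0.04  0.05  0.024] pos [450.18 219.83  71.41] rot [3.1415e+00 1.0000e-04 3.0942e+00]
```

arm_command([
  [[0, 0, 0.005], 0],
  [[0, 0, 0.005], 0],
  [[0, 0, 0], 0],
  [[0, 0, 0], 0],
  [[0, 0, 0], 0],
])

```text
t: 6.95
eef_pos: [450.2, 219.9, 68.9]
tcp_rot: [3.142, -0.0, 3.094]
ft_force: [0.0, -0.5, -2.8]
opening: 0.226
grip_force: 30.0
```

```bash
python3 f.py
```

```text
t 7.1 F [-0.61  0.09 -2.35] M [0.052 0.041 0.034] pos [450.19 219.86  68.9 ] rot [3.1415e+00 1.0000e-04 3.0943e+00]
```

arm_command([
  [[0, 0, 0.004], 0],
  [[0, 0, 0.004], 0],
  [[0, 0, 0], 0],
  [[0, 0, 0], 0],
  [[0, 0, 0], 0],
])

```text
t: 7.6
eef_pos: [450.2, 219.8, 66.9]
tcp_rot: [3.142, 0.0, 3.094]
ft_force: [-0.1, -0.3, -2.0]
opening: 0.23
grip_force: 30.0
```

```bash
python3 f.py
```

```text
t 7.75 F [ 0.35  0.24 -1.7 ] M [ 0.051  0.028 -0.036] pos [450.18 219.84  66.91] rot [3.1415e+00 1.0000e-04 3.0943e+00]
```

arm_command([
  [[0, 0, 0.004], 0],
  [[0, 0, 0.004], 0],
  [[0, 0, 0], 0],
  [[0, 0, 0], 0],
  [[0, 0, 0], 0],
])

```text
t: 8.25
eef_pos: [450.2, 219.9, 64.9]
tcp_rot: [3.141, 0.0, 3.094]
ft_force: [-0.5, 0.1, -3.0]
opening: 0.226
grip_force: 30.0
```

```bash
python3 f.py
```

```text
t 8.4 F [-0.41 -0.25 -2.03] M [ 0.028  0.022 -0.003] pos [450.19 219.85  64.91] rot [3.1415e+00 1.0000e-04 3.0943e+00]
```

arm_command([
  [[0, 0, 0.003], 0],
  [[0, 0, 0.003], 0],
  [[0, 0, 0], 0],
  [[0, 0, 0], 0],
  [[0, 0, 0], 0],
])

```text
t: 8.9
eef_pos: [450.2, 219.8, 63.4]
tcp_rot: [3.142, 0.0, 3.094]
ft_force: [0.7, 0.6, -2.4]
opening: 0.228
grip_force: 30.0
```

```bash
python3 f.py
```

```text
t 9.05 F [-0.3  -0.07 -2.41] M [0.034 0.042 0.008] pos [450.17 219.85  63.4 ] rot [3.1415e+00 1.0000e-04 3.0943e+00]
```

arm_command([
  [[0, 0, 0.003], 0],
  [[0, 0, 0.003], 0],
  [[0, 0, 0], 0],
  [[0, 0, 0], 0],
  [[0, 0, 0], 0],
])

```text
t: 9.55
eef_pos: [450.2, 219.9, 61.9]
tcp_rot: [3.141, 0.0, 3.094]
ft_force: [-0.2, -1.0, -1.7]
opening: 0.229
grip_force: 30.0
```

```bash
python3 f.py
```

```text
t 9.7 F [-0.25 -0.29 -1.28] M [ 0.058 -0.016 -0.007] pos [450.18 219.86  61.92] rot [3.1415e+00 1.0000e-04 3.0943e+00]
```

arm_command([
  [[0, 0, 0.002], 0],
  [[0, 0, 0.002], 0],
  [[0, 0, 0], 0],
  [[0, 0, 0], 0],
  [[0, 0, 0], 0],
])

```text
t: 10.2
eef_pos: [450.1, 219.9, 60.9]
tcp_rot: [3.142, -0.0, 3.094]
ft_force: [-1.3, 0.0, 0.2]
opening: 0.23
grip_force: 30.0
```

```bash
python3 f.py
```

```text
t 10.35 F [-1.16 -0.33  0.11] M [ 0.018  0.03  -0.059] pos [450.15 219.84  60.91] rot [3.1415 0.     3.0943]
```

arm_command([
  [[0, 0, 0.002], 0],
  [[0, 0, 0], 0],
  [[0, 0, 0], 0],
  [[0, 0, 0], 0],
  [[0, 0, 0], 0],
])

```text
t: 10.85
eef_pos: [450.2, 219.8, 60.4]
tcp_rot: [3.142, 0.0, 3.094]
ft_force: [-1.4, -0.5, 0.6]
opening: 0.227
grip_force: 30.0
```

```bash
python3 f.py 6; python3 - <<'E'
from h import *
s=state(); print(s['tau'].round(2),s['joints'].round(3))
A=[]
for i in range(3):
    p,d,K,T=snap('top'); A.append(cloud(d,K,T))
W=np.mean(A,0); e=s['eef_pos']; a=s['tcp_rot'][2]-np.pi; c,sn=np.cos(a),np.sin(a)
X=(W[...,0]-e[0])*c+(W[...,1]-e[1])*sn; Y=-(W[...,0]-e[0])*sn+(W[...,1]-e[1])*c; Z=W[...,2]
for lo in range(56,176,8):
    m=(X>lo)&(X<lo+8)&(abs(Y)<20); t=(X>lo)&(X<lo+8)&(abs(Y)>30)&(Y<50);print(lo+4,m.sum(),np.nanmedian(Z[m]).round(1) if m.sum() else '',np.nanmedian(Z[t]).round(1))
snap('wrist','w3.png')
E
```

```text
t 11.15 F [-1.39  0.14  0.71] M [ 0.012 -0.016 -0.004] pos [450.18 219.85  60.4 ] rot [3.1415e+00 1.0000e-04 3.0942e+00]
[-3.600e-01 -5.288e+01 -1.476e+01 -3.000e-02 -0.000e+00  0.000e+00] [ 0.322  0.546  2.008  0.     0.587 -1.201]
60 6 30.5 1.4
68 28 30.7 1.2
76 34 31.3 1.6
84 39 30.4 2.3
92 40 31.6 3.1
100 39 31.0 4.5
108 38 31.1 13.3
116 39 30.9 14.1
124 38 31.2 14.1
132 40 31.0 16.3
140 39 30.5 15.0
148 37 29.5 14.0
156 40 28.8 15.8
164 38 28.6 16.9
172 39 28.8 25.1
```

View pics/w3.png

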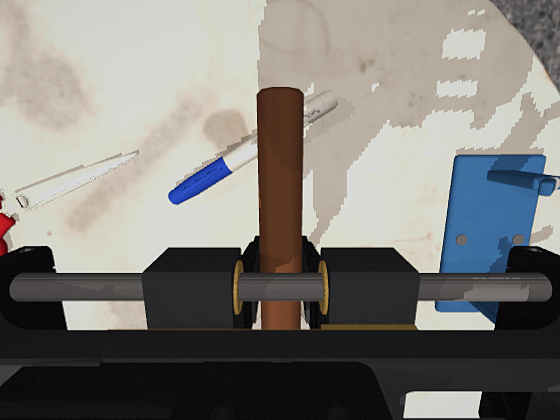

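```bash
python3 - <<'E'
from h import *
P=[]
for i in range(3):
    p,d,K,T=snap('top'); P.append(p.astype(float))
p=np.mean(P,0).astype(np.float32)
s=state(); print(s['eef_pos'],s['tcp_rot'][2]-np.pi)
Ti=np.linalg.inv(T)
def ray(u,v,z):
    r=Ti[:3,:3]@np.array([(u-K[0,2])/K[0,0],-(v-K[1,2])/K[1,1],-1]); o=Ti[:3,3]
    return o+r*(z-o[2])/r[2]
# work in rectified plan image, 0.5mm/px, at z plane
def plan(z,x0,x1,y0,y1,res=.5):
    xs=np.arange(x1,x0,-res); ys=np.arange(y1,y0,-res)
    X,Y=np.meshgrid(xs,ys,indexing='ij')
    C=np.stack([X,Y,np.full_like(X,z),np.ones_like(X)],-1)@T.T
    u=K[0,0]*C[...,0]/-C[...,2]+K[0,2]; v=-K[1,1]*C[...,1]/-C[...,2]+K[1,2]
    return cv2.remap(p,u.astype(np.float32),v.astype(np.float32),cv2.INTER_CUBIC)
im=plan(43,560,740,-20,290)
cv2.imwrite('pics/plan.png',np.clip(im[:,:,::-1],0,255))
hsv=cv2.cvtColor(np.clip(im,0,255).astype(np.uint8),cv2.COLOR_RGB2HSV)
g=((hsv[...,0]>28)&(hsv[...,0]<48)&(hsv[...,1]>50)).astype(np.uint8)
n,l,st,c=cv2.connectedComponentsWithStats(g)
for i in range(1,n):
    if st[i,4]>5000:
        v,u=np.nonzero(l==i); q=np.stack([740-v*.5,290-u*.5],1).astype(np.float32)
        print('bar z43',cv2.minAreaRect(q), 'median edges y', [np.median([q[q[:,0]==x,1].min() for x in np.unique(q[:,0])[20:-20]]),np.median([q[q[:,0]==x,1].max() for x in np.unique(q[:,0])[20:-20]])],
         'x',[np.median([q[q[:,1]==y,0].min() for y in np.unique(q[:,1])[20:-20]]),np.median([q[q[:,1]==y,0].max() for y in np.unique(q[:,1])[20:-20]])])
im=plan(30,540,740,-20,290); hsv=cv2.cvtColor(np.clip(im,0,255).astype(np.uint8),cv2.COLOR_RGB2HSV)
b=((hsv[...,1]<85)&(hsv[...,2]>90)).astype(np.uint8)
for x in range(580,605,4):
    r=np.nonzero(b[int((740-x)*2),:][ : ])[0]; ys=290-r*.5; ys=ys[(ys>180)&(ys<245)]
    print(x,ys.min() if len(ys) else '',ys.max() if len(ys) else '',len(ys))
o=((hsv[...,0]>8)&(hsv[...,0]<24)&(hsv[...,1]>100))
for y in [270,200,150,60,0]:
    c=np.nonzero(o[:,int((290-y)*2)])[0]; print('board y',y,740-c.max()*.5,740-c.min()*.5)
E
```

```text
[450.16712232 219.86038401  60.38609266] -0.04735861700164401
bar z43 ((662.7499389648438, 121.24998474121094), (69.49998474121094, 79.49998474121094), 90.0) median edges y [np.float32(88.0), np.float32(155.5)] x [np.float32(623.5), np.float32(702.0)]
bar z43 ((657.5092163085938, 29.008602142333984), (71.50798034667969, 80.35948181152344), 87.95458984375) median edges y [np.float32(-4.5), np.float32(64.5)] x [np.float32(618.0), np.float32(697.0)]
580 190.5 240.5 101
584 190.5 240.0 100
588 191.0 240.0 99
592 193.5 238.5 91
596 221.0 233.5 21
600   0
604   0
board y 270 579.0 616.0
board y 200 595.5 726.0
board y 150 573.0 723.5
board y 60 568.5 719.5
board y 0 566.0 716.5[ WARN:0@2.159] global loadsave.cpp:1063 imwrite_ Unsupported depth image for selected encoder is fallbacked to CV_8U.
```

View pics/plan.png

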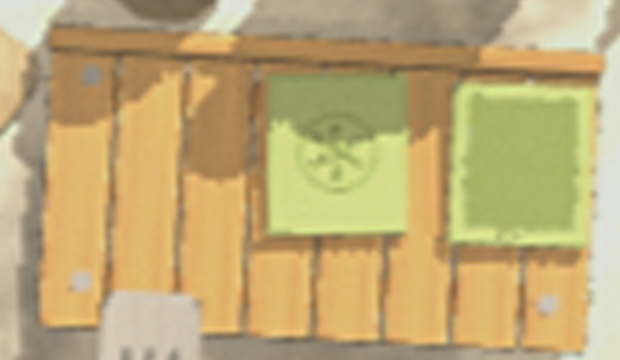

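arm_command([
  [[0, 0, -0.0464], 0],
  [[0, -0.08, 0], 0],
  [[0, -0.14, 0], 0],
  [[0, -0.14, 0], 0],
  [[0, -0.1184, 0], 0],
])

```text
t: 12.0
eef_pos: [444.4, 99.1, 72.6]
tcp_rot: [3.142, 0.0, 3.094]
ft_force: [1.0, 0.4, -1.7]
opening: 0.227
grip_force: 30.0
```

arm_command([
  [[0, 0, 0], 0],
  [[0, 0, 0], 0],
  [[0, 0, 0.02], 0],
  [[0, 0, 0.014], 0],
  [[0, 0, 0.0044], 0],
])

```text
t: 12.5
eef_pos: [444.3, 101.0, 61.9]
tcp_rot: [3.142, -0.001, 3.095]
ft_force: [-1.4, 0.2, -1.3]
opening: 0.228
grip_force: 30.0
```

```bash
python3 f.py 4; cat > blade.py <<'E'
from h import *
s=state(); p,d,K,T=snap('top'); p=p.astype(np.float32)
xs=np.arange(740,540,-.5); ys=np.arange(290,-20,-.5); X,Y=np.meshgrid(xs,ys,indexing='ij')
def plan(z):
    C=np.stack([X,Y,np.full_like(X,z),np.ones_like(X)],-1)@T.T
    return np.clip(cv2.remap(p,(K[0,0]*C[...,0]/-C[...,2]+K[0,2]).astype(np.float32),(-K[1,1]*C[...,1]/-C[...,2]+K[1,2]).astype(np.float32),cv2.INTER_CUBIC),0,255).astype(np.uint8)
h=cv2.cvtColor(plan(30),cv2.COLOR_RGB2HSV); b=((h[...,1]<85)&(h[...,2]>90))
print(s['eef_pos'].round(1))
for x in [578,584,588,592,596,600,608,616]:
    r=ys[np.nonzero(b[int((740-x)*2)])[0]]; r=r[(r>45)&(r<140)]; print(x,(r.min(),r.max()) if len(r) else '')
h=cv2.cvtColor(plan(43),cv2.COLOR_RGB2HSV); g=((h[...,0]>28)&(h[...,0]<48)&(h[...,1]>50)).astype(np.uint8)
n,l,st,c=cv2.connectedComponentsWithStats(g)
for i in range(1,n):
    if st[i,4]>3000:
        v,u=np.nonzero(l==i); print('bar',cv2.minAreaRect(np.stack([xs[v],ys[u]],1).astype(np.float32)))
E
python3 blade.py
```

```text
t 12.7 F [ 0.15  0.11 -1.29] M [ 0.09  -0.039  0.014] pos [444.4  100.81  62.12] rot [ 3.1415e+00 -1.0000e-04  3.0949e+00]
[444.5 100.7  62.3]
578 (np.float64(71.5), np.float64(120.5))
584 (np.float64(72.5), np.float64(119.5))
588 (np.float64(77.0), np.float64(117.0))
592 
596 
600 
608 
616 
bar ((662.75, 121.25), (69.5, 79.5), 90.0)
bar ((657.5411376953125, 29.00275421142578), (71.75653076171875, 80.26834106445312), 88.12212371826172)
```

arm_command([
  [[-0.03, 0, 0], 0],
  [[-0.04, 0, 0], 0],
  [[-0.03, 0, 0.001], 0],
  [[-0.014, 0, 0], 0],
  [[0, 0, 0], 0],
])

```text
t: 13.25
eef_pos: [473.6, 98.9, 62.0]
tcp_rot: [3.141, 0.0, 3.094]
ft_force: [-0.4, 0.2, -1.6]
opening: 0.225
grip_force: 30.0
```

arm_command([
  [[-0.014, 0, 0], 0],
  [[-0.014, 0, 0], 0],
  [[-0.014, 0, 0], 0],
  [[-0.014, 0, 0], 0],
  [[0, 0, 0], 0],
])

```text
t: 13.75
eef_pos: [487.5, 98.4, 62.1]
tcp_rot: [3.141, 0.001, 3.094]
ft_force: [0.6, -0.6, -1.7]
opening: 0.224
grip_force: 30.0
```

```bash
python3 f.py 3; python3 blade.py | grep bar
```

```text
t 13.9 F [ 0.25  0.29 -1.87] M [ 0.047 -0.138 -0.004] pos [487.16  98.38  62.12] rot [3.1415e+00 3.0000e-04 3.0943e+00]
bar ((666.0, 121.5), (69.0, 81.0), 90.0)
bar ((657.5452880859375, 29.016820907592773), (71.71411895751953, 80.22588348388672), 88.13737487792969)
```

arm_command([
  [[-0.016, 0, 0], 0],
  [[-0.02, 0, 0], 0],
  [[-0.02, 0, 0], 0],
  [[-0.016, 0, 0], 0],
  [[0, 0, 0], 0],
])

```text
t: 14.45
eef_pos: [505.7, 97.5, 62.1]
tcp_rot: [3.141, 0.001, 3.094]
ft_force: [1.2, -0.1, -2.1]
opening: 0.226
grip_force: 30.0
```

```bash
python3 f.py 3; python3 blade.py | grep bar
```

```text
t 14.6 F [ 0.58 -0.66 -2.03] M [ 0.065 -0.164 -0.03 ] pos [505.18  97.5   62.09] rot [3.1415e+00 2.0000e-04 3.0942e+00]
bar ((665.75, 121.75), (70.5, 80.5), 90.0)
bar ((657.2467041015625, 28.834590911865234), (71.48181915283203, 80.99427032470703), 87.67847442626953)
```

arm_command([
  [[-0.02, 0, 0], 0],
  [[-0.025, 0, 0], 0],
  [[-0.025, 0, 0], 0],
  [[-0.02, 0, 0], 0],
  [[0, 0, 0], 0],
])

```text
t: 15.15
eef_pos: [528.3, 96.4, 62.1]
tcp_rot: [3.141, 0.001, 3.094]
ft_force: [0.7, -0.1, -3.0]
opening: 0.228
grip_force: 30.0
```

```bash
python3 f.py 3; python3 blade.py | grep bar
```

```text
t 15.3 F [ 0.63 -0.16 -1.75] M [ 0.021 -0.163  0.024] pos [527.67  96.43  62.06] rot [3.1415e+00 2.0000e-04 3.0942e+00]
bar ((665.6448974609375, 121.69158172607422), (71.12519073486328, 81.47575378417969), 88.60282135009766)
bar ((657.5811157226562, 28.941442489624023), (71.69158935546875, 80.55587768554688), 87.87889862060547)
```

arm_command([
  [[-0.02, 0, 0], 0],
  [[-0.03, 0, 0], 0],
  [[-0.02, 0, 0], 0],
  [[-0.01, 0, 0], 0],
  [[0, 0, 0], 0],
])

```text
t: 15.85
eef_pos: [547.9, 95.5, 62.1]
tcp_rot: [3.141, 0.001, 3.094]
ft_force: [0.8, 0.6, -2.0]
opening: 0.227
grip_force: 30.0
```

```bash
python3 f.py 3; python3 blade.py | grep bar
```

```text
t 16.0 F [-0.01 -0.18 -1.94] M [ 0.038 -0.148  0.013] pos [547.6   95.49  62.1 ] rot [3.1415e+00 3.0000e-04 3.0942e+00]
bar ((668.0777587890625, 124.06001281738281), (71.56132507324219, 81.01862335205078), 86.46771240234375)
bar ((657.81982421875, 28.89651107788086), (71.83526611328125, 79.85025024414062), 87.1375961303711)
```

arm_command([
  [[0, 0, -0.02], 0],
  [[0, 0, -0.032], 0],
  [[0, 0, -0.032], 0],
  [[0, 0, -0.02], 0],
  [[0, 0, 0], 0],
])

```text
t: 16.55
eef_pos: [547.8, 95.5, 89.2]
tcp_rot: [3.141, 0.002, 3.094]
ft_force: [0.6, 0.1, -2.6]
opening: 0.228
grip_force: 30.0
```

```bash
python3 f.py 2; cat > cut.py <<'E'
from h import *
import sys
A=[]
for i in range(2):
    p,d,K,T=snap('top'); A.append(cloud(d,K,T))
W=np.nanmean(A,0); h=cv2.cvtColor(p,cv2.COLOR_RGB2HSV); g=(h[...,0]>25)&(h[...,0]<50)&(h[...,1]>45)&(W[...,0]>600)&(W[...,0]<720)
for xa,xb in [(630,655),(680,700)]:
    print('x',xa,xb)
    for y in range(75,215,7):
        m=g&(W[...,0]>xa)&(W[...,0]<xb)&(W[...,1]>=y)&(W[...,1]<y+7)
        if m.sum()>3: print((y+3,np.median(W[m][:,2]).round(1)),end=' ')
    print()
p,d,K,T=snap('scene'); cv2.imwrite('pics/'+sys.argv[1],cv2.resize(p[150:270,200:380,::-1],(720,480),interpolation=cv2.INTER_CUBIC))
E
python3 cut.py c1.png
```

```text
t 16.65 F [-0.05  0.42 -2.73] M [-0.058  0.044 -0.039] pos [547.49  95.49  88.51] rot [3.1415e+00 5.0000e-04 3.0942e+00]
x 630 655
(106, np.float64(69.9)) (113, np.float64(75.0)) (120, np.float64(71.8)) (127, np.float64(66.8)) (134, np.float64(61.5)) (141, np.float64(56.7)) (148, np.float64(53.2)) (155, np.float64(47.4)) (162, np.float64(41.9)) 
x 680 700
(99, np.float64(55.1)) (106, np.float64(75.5)) (113, np.float64(73.9)) (120, np.float64(70.1)) (127, np.float64(64.9)) (134, np.float64(60.0)) (141, np.float64(55.5)) (148, np.float64(49.9)) (155, np.float64(44.6)) (162, np.float64(41.1)) cut.py:6: RuntimeWarning: Mean of empty slice
  W=np.nanmean(A,0); h=cv2.cvtColor(p,cv2.COLOR_RGB2HSV); g=(h[...,0]>25)&(h[...,0]<50)&(h[...,1]>45)&(W[...,0]>600)&(W[...,0]<720)
```

View pics/c1.png

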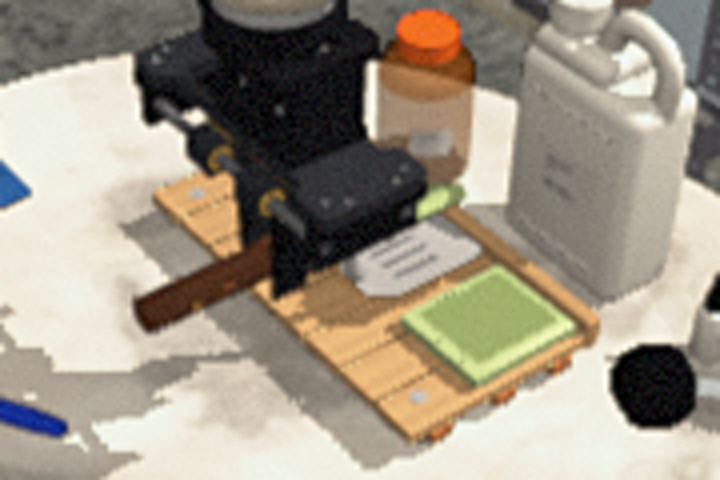

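arm_command([
  [[0, 0.048, -0.036], 0],
  [[0, 0.06, -0.036], 0],
  [[0, 0.072, -0.012], 0],
  [[0, 0.08, 0], 0],
  [[0, 0.048, 0], 0],
])

```text
t: 17.3
eef_pos: [551.2, 174.8, 110.1]
tcp_rot: [3.141, 0.001, 3.096]
ft_force: [-0.8, -0.1, -1.3]
opening: 0.228
grip_force: 30.0
```

```bash
python3 f.py 2; python3 cut.py c2.png 2>/dev/null
```

```text
t 17.4 F [ 0.09  0.33 -2.14] M [0.054 0.045 0.023] pos [551.06 175.03 109.68] rot [3.1412e+00 7.0000e-04 3.0966e+00]
x 630 655
(197, np.float64(47.6)) (204, np.float64(43.6)) (211, np.float64(43.5)) 
x 680 700
(197, np.float64(45.3)) (204, np.float64(44.3)) (211, np.float64(43.4))
```

View pics/c2.png

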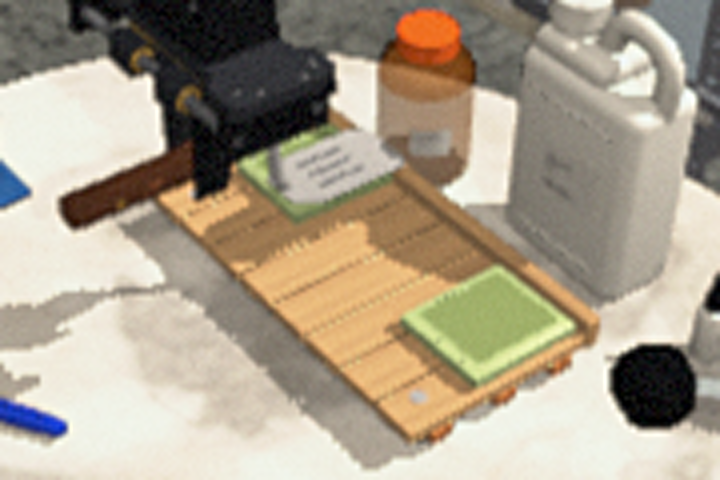

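arm_command([
  [[0.08, 0, 0], 0],
  [[0.12, 0, 0], 0],
  [[0.12, 0, 0], 0],
  [[0.08, 0, 0], 0],
  [[0, 0, 0], 0],
])

```text
t: 18.05
eef_pos: [448.9, 176.5, 109.3]
tcp_rot: [-3.141, -0.002, 3.094]
ft_force: [0.4, 0.1, -2.5]
opening: 0.233
grip_force: 30.0
```

```bash
python3 blade.py | grep -v '^[56]'; python3 f.py 2; python3 - <<'E'
from h import *
A=[cloud(*snap('top')[1:]) for _ in range(3)]; W=np.nanmean(A,0)
m=(W[...,0]>635)&(W[...,0]<695)&(W[...,1]>170)&(W[...,1]<225)&(W[...,2]>36)&(W[...,2]<60)
P=W[m]; print(m.sum(), np.linalg.lstsq(np.c_[P[:,:2]-P[:,:2].mean(0),np.ones(len(P))],P[:,2],rcond=None)[0])
print(models.mark_of('top','soap')[:3],models.mark_of('top','soap_center')[:2])
E
```

```text
[448.9 176.5 109.3]
bar ((671.7446899414062, 212.48861694335938), (69.08306121826172, 80.96160888671875), 86.79051971435547)
bar ((657.4892578125, 28.82791519165039), (71.60511779785156, 80.40009307861328), 87.58048248291016)
t 18.2 F [ 0.95  0.5  -2.05] M [0.005 0.012 0.023] pos [451.99 176.84 109.46] rot [3.1412e+00 1.2000e-03 3.0936e+00]
347 [4.13247447e-03 3.05419813e-02 4.34341072e+01]
[{'position': [672.1, 212.9, 43.1], 'confidence': 0.8}, {'position': [580.5, -107.6, 1.7], 'confidence': 0.69}] [{'position': [673.0, 214.2, 40.5], 'confidence': 0.73}, {'position': [573.4, -110.0, 5.6], 'confidence': 0.64}]
```

arm_command([
  [[-0.015, 0.12, 0], 0],
  [[-0.015, 0.19, 0], 0],
  [[-0.015, 0.19, 0], 0],
  [[-0.015, 0.19, 0], 0],
  [[-0.015, 0.132, 0], 0],
])

```text
t: 18.95
eef_pos: [479.7, 384.4, 109.0]
tcp_rot: [3.141, 0.0, 3.095]
ft_force: [0.9, -0.4, -2.2]
opening: 0.227
grip_force: 30.0
```

arm_command([
  [[0, 0, 0], 0],
  [[0, 0, 0], 0],
  [[0, 0, 0], 0],
  [[0, 0, 0], 0],
  [[0, 0, 0], 0],
])

```text
t: 19.45
eef_pos: [479.8, 380.7, 109.4]
tcp_rot: [3.141, 0.0, 3.093]
ft_force: [-0.4, 0.6, -1.1]
opening: 0.225
grip_force: 30.0
```

```bash
python3 f.py 2; python3 - <<'E'
from h import *
p,d,K,T=snap('wrist'); W=cloud(d,K,T)
h=cv2.cvtColor(p,cv2.COLOR_RGB2HSV); b=(h[...,0]>95)&(h[...,0]<125)&(h[...,1]>100)&(W[...,2]<14)&(W[...,1]>330)&(W[...,2]>3)
print(cv2.minAreaRect(W[b][:,:2].astype(np.float32)))
A=[cloud(*snap('top')[1:]) for _ in range(3)]; W=np.nanmean(A,0)
for y0,y1 in [(185,242),(0,58)]:
    m=(W[...,0]>638)&(W[...,0]<690)&(W[...,1]>y0)&(W[...,1]<y1)&(W[...,2]>36)&(W[...,2]<60)
    P=W[m]; print(m.sum(), np.linalg.lstsq(np.c_[P[:,:2]-P[:,:2].mean(0),np.ones(len(P))],P[:,2],rcond=None)[0].round(4))
E
```

```text
t 19.55 F [-0.12  0.37 -1.97] M [0.029 0.032 0.001] pos [479.82 380.93 109.37] rot [3.1414e+00 2.0000e-04 3.0934e+00]
((456.4744873046875, 382.2257080078125), (65.20223236083984, 109.70752716064453), 87.72406768798828)
362 [ 1.1500e-02 -2.3000e-03  4.3669e+01]
364 [1.30000e-03 6.80000e-03 4.36317e+01]
```

arm_command([
  [[-0.003, 0, 0.05], 0],
  [[0, 0.001, 0.09], 0],
  [[0, 0, 0.06], 0],
  [[0, 0, 0.03], 0],
  [[0, 0, 0], 0],
])

```text
t: 20.25
eef_pos: [480.2, 381.6, 50.9]
tcp_rot: [-3.141, -0.001, 3.094]
ft_force: [0.4, -0.7, -1.9]
opening: 0.225
grip_force: 30.0
```

```bash
python3 f.py 3
```

```text
t 20.4 F [-0.2  -0.11 -1.97] M [ 0.023  0.019 -0.013] pos [480.38 381.74  51.33] rot [ 3.1415e+00 -1.0000e-04  3.0942e+00]
```

arm_command([
  [[0, 0, 0.002], 0],
  [[0, 0, 0], 0],
  [[0, 0, 0], 0],
  [[0, 0, 0], 0],
  [[0, 0, 0], 0],
], claw=0.6)

```text
t: 20.9
eef_pos: [480.4, 381.8, 51.2]
tcp_rot: [3.141, 0.0, 3.094]
ft_force: [-0.4, 0.0, -0.3]
opening: 0.578
grip_force: 0.0
```

arm_command([
  [[0, 0, 0], 0],
  [[0, 0, -0.06], 0],
  [[0, 0, -0.12], 0],
  [[0, 0, -0.16], 0],
  [[0, 0, -0.16], 0],
])

```text
t: 21.4
eef_pos: [480.2, 381.6, 178.5]
tcp_rot: [3.142, 0.0, 3.094]
ft_force: [-0.5, 1.0, 0.5]
opening: 0.602
grip_force: 0.0
```

arm_command([
  [[0, 0, 0], 0],
  [[0, 0, 0], 0],
  [[0, 0, 0], 0],
  [[0, 0, 0], 0],
  [[0, 0, 0], 0],
])

```text
t: 21.9
eef_pos: [480.1, 381.5, 175.2]
tcp_rot: [-3.141, -0.001, 3.094]
ft_force: [-0.3, -0.9, -0.0]
opening: 0.598
grip_force: 0.0
```

```bash
python3 - <<'E'
from h import *
p,d,K,T=snap('wrist','w9.png'); s=state(); print(s['t'],s['eef_pos'],s['opening'])
W=cloud(d,K,T); m=(W[...,2]>74)&(W[...,2]<90)&(W[...,0]>380)&(W[...,0]<545)&(abs(W[...,1]-382)<40)
print(cv2.minAreaRect(W[m][:,:2].astype(np.float32)), np.nanpercentile(W[m][:,2],[5,50,95]))
h=cv2.cvtColor(p,cv2.COLOR_RGB2HSV); b=(h[...,0]>95)&(h[...,0]<125)&(h[...,1]>100)&(W[...,2]<14)&(W[...,1]>330)&(W[...,2]>3)
print(cv2.minAreaRect(W[b][:,:2].astype(np.float32)))
for l in ['spatula','rest']: print(l,models.mark_of('wrist',l)[:2])
E
python3 blade.py | grep bar
```

```text
21.95 [480.16335976 381.60477438 175.31023594] 0.6019387462349237
((460.373779296875, 382.514404296875), (22.01690101623535, 139.8866424560547), 87.29638671875) [75.35315954 80.29512857 82.30998586]
((465.95428466796875, 381.81353759765625), (64.95150756835938, 127.87996673583984), 87.6511001586914)
spatula [{'position': [475.3, 386.8, 68.5], 'confidence': 0.69}]
rest [{'position': [476.4, 382.2, 2.7], 'confidence': 0.92}]
bar ((671.8161010742188, 212.55470275878906), (69.22303009033203, 81.15290069580078), 86.79051971435547)
bar ((657.4332275390625, 29.148611068725586), (71.0217056274414, 80.57592010498047), 87.61405944824219)
```

View pics/w9.png

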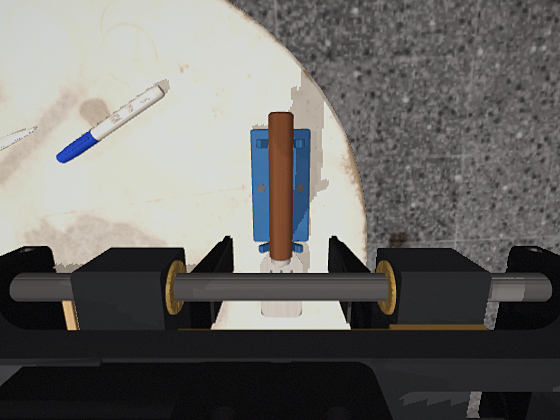

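The wrist picture shows the handle (columns 270-293, rows 112-262) centred in both notches of the blue rest. By the depth readings, the soap lies flat at about x +20, y +83 mm on the board, and the turned bar has not moved.

```bash
python3 -c "
from cell import env; print(env.job_done())"
```

```text
the job is handed in; nothing more can be done
None
```

The soap bar is flipped and lies flat on the board, stamped face down; the spatula is back in its rest, the turned bar has not moved, and the job was handed in at about 22 s (no verdict was returned).

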